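# Set the tile easel to its working slope

### The arm

A 6-joint arm with a two-finger parallel gripper is mounted at the origin on the work surface. World frame = base frame: x ahead of the robot, y to its left, z up, the work surface at z = 0. Lengths are in m, angles in degrees, forces in N, time in s.
With the tool pointing down it reaches from about 0.4 to 0.825 m from the base axis. Payload 7 kg.
Tool frame: the origin (TCP) lies midway between the tips of the shut fingers; the grasp point (between the pads) lies 19 mm behind it; z points along the fingers, y is the line along which they close (so a half turn about z gives the same grasp; the last joint's range is limited). The gripper opens to 88 mm and grips with 3 to 60 N. Pads are 19 mm wide; open, the fingers measure 130 mm over their backs; the gripper's body (78 mm by 193 mm) begins 47 mm behind the grasp point.
Start: joints at [-52.133, 20.546, 0.682, 0, -70.136, -16.507], TCP at [0.246, -0.629, 0.227] pointing down, gripper open.
Joint ranges: [-176.03, 176.03], [-82.01, 121.73], [-58.28, 71.71], [-173.87, 95.51], [-174.79, -0.11], [-173.66, 173.66]. Speed limits (degrees/s): [136.94, 136.94, 172.46, 180, 180, 180].

### API

Orientations are given as [roll, pitch, yaw] about the fixed x, y, z axes, in that order (R = Rz(yaw) Ry(pitch) Rx(roll)).
In Python, from plant import get_state, optics, order gives the robot as it stands. The module is installed in compiled form; this text tells all that it offers.
- The arm moves only by the tool send_rows, never from a script. Its argument "moves" is a list of rows, each an object with "slide": the shift along the tool's x, y, z as a fraction of full scale, a list of three; "turn": the turn about the tool's z as a fraction of full scale; "gripper": the opening, from 0 (shut) to 1 (fully open). A call has exactly 5 rows; each row is the pose to reach, as a shift and turn from the pose commanded when the call began, along the tool's axes at that moment; what a row does not reach only later rows make up. Full scale, the value 1, is 150 mm for a shift and 90 degrees for a turn. A row lasts 1/12 s, in which the tool goes at most 41.7 mm and 7.16 degrees, less where a joint would pass 70% of its speed; a pose out of reach is approached as far as the arm can. A call with a number of a shift or a turn outside -1 to 1 is refused whole. A call with a gripper value outside its range is refused whole. The fingers move at their own pace and stop on an object; "newtons" is the grip in N (left out, the last holds). Time passes only in rows, so rows that repeat a pose let the fingers close, or fill a call up. It gives the time, the measured TCP pose, the force, the opening and the grip force at its end, in the units of the state.
- get_state(): the state, without advancing time (a new reading comes with each control period).
- optics.capture(name): name is "scene" or "top" or "wrist"; returns a dict with "img" (420x560x3 uint8, red, green, blue), "intrinsics" (3x3 intrinsics, pixels), "origin" and "attitude" of the camera in the world. Camera axes: x right, y down, z forward; pixel columns grow to the right and rows downward; lengths in m; the calibration is good to about 2 mm. The wrist camera is an equidistant fisheye: a pixel r from the principal point sees the ray r / f radians off the axis. A picture is of the moment at which its call begins. There is no depth.
- order.close_job(): hands the job in; it is judged then, once.
Trained networks look in the newest picture that a camera, given by its name, has taken for a name from the list of things; names that differ only in an ending like _2 or _b are one class to them, and where a whole thing is asked for, a point or a joint stands for the part that bears it (a point fixed in the world has none). Each returns a list of dicts, best first, with "p" (0 to 1); they miss things now and then, are a little off and sometimes report something else, mostly with a low value. They report only what shows in the picture. A call takes as long as a camera call. They do not tell look-alikes from the thing itself.
- optics.look_for(camera, name): "location" ([x, y, z] in m, in world coordinates, good to about 4 mm: the middle of the surface that is visible of it).
The state is a dict: "time_s": time; "joints": joint angles; "qd": joint speeds; "joint_torque": joint torques, N m; "tcp_pos": TCP position; "eef_rot": TCP orientation; "contact_force": force on the tool from outside, world axes, zero at the start; "moment": the same for the moment, N m; "gripper_width": finger opening in m; "gripper_force": force on a finger pad.
Only numpy, scipy, OpenCV 4.12 (cv2) and the standard library are available. Lean on these libraries where they do the work, as an engineer would, in place of code of your own. Each camera call takes 0.05 s, during which the arm holds its last target. There are 200 camera calls.

### The job

Set the tile easel to its working slope: first raise the hinged board until it stands at about 50 degrees, then push the wooden prop block along the bench, under the board, until it stands square and close against the stop strip and roughly in the middle of the board's width. Then press the board down, firmly but not hard, until it rests on the block, and leave everything like that. Keep the block standing on the bench and leave the pots and the jar alone.

Things in the scene. Friction and masses are not known exactly. Their poses are not given: they have to be found in the camera images.
- easel: Fixed wooden rail with two brass hinges, 35 x 300 x 18 mm, screwed to the bench. Origin on the bench straight below the hinge line, at mid-length of it; the hinge line runs along the easel's y. The board extends from the hinge line towards the easel's -x; so do the stop strip and the block's starting place. z is up.
- board (a joint): Angle in rad of the pale wooden easel board: 180 mm (hinge to free edge) x 240 mm x 12 mm thick, 0.4 kg, a white tile (95 x 140 x 7 mm) fixed on its upper face, 24 to 119 mm from the hinge line; the outer 61 mm is bare. 0: level; grows as the free edge rises, to 1.5. The stiff hinge (0.75 N m friction) keeps the board where it is left.
- board_hinge (a point): Point on the hinge line at its middle, 22 mm above the bench, in the plane of the board's underside. Axes turn with the board: x from the free edge towards the hinge, y along the hinge line, z out of the upper face.
- board_edge (a point): Middle of the lower arris of the board's free edge, 180 mm from the hinge line, in the plane of the underside. Axes as board_hinge. Beneath the edge there is only the bare bench.
- strip: Dark wooden stop strip, fixed to the bench beneath the board, 20 mm (x) x 290 mm (y) x 14 mm high, parallel to the hinge line, its stop face 95 to 135 mm from it; its ends stick out on both sides of the board. Origin: centre of its underside; axes parallel to the easel's. Its stop face is at x = -10 mm, looking away from the hinge.
- block: Loose wooden prop block, 100 mm (x) x 130 mm (y) x 85 mm high, about 0.45 kg, on the bench some way in front of the board's free edge. Origin: centre of its underside. Its +x face, which looks roughly towards the easel, goes against the strip; z is up.
- block_foot (a point): Middle of the lower edge of the block's +x face, on the bench.
- block_top (a point): Middle of the upper edge of the block's +x face, 85 mm above the bench: the board comes to rest on this edge.
- mug: Green glazed mug, 80 mm wide, 95 mm high. Origin: centre of its underside. Leave alone.
- bowl: Blue glazed bowl, 100 mm wide, 55 mm high. Origin: centre of its underside. Leave alone.
- jar: Grey glaze jar with white cap, 70 mm wide, 100 mm high. Origin: centre of its underside. Leave alone.
Mind the look-alikes: they are no part of the job. There is more than one size of the block; the one meant has the size given above.

How it is judged:
By the outcome, as a careful person would: the job done as asked, in the order asked, and still so for the second after the job is handed in, with the robot touching nothing.
It also fails if it takes over 72 s, if anything falls off the work surface, if the arm or the gripper's body presses on something with over 40 N, if the wrist force passes 120 N, or if a joint passes its speed limit or range.

## Working session

There is one attempt and no reset: what is moved stays moved. The work goes in short steps, Python scripts to look and compute and a tool call to move; the robot and the scene stay as the last step left them, time stands still between calls to the robot, and variables do not carry over. Pictures are saved under pics/ and viewed, at most 10 in all, crops included, and the job is handed in when it is done.

Besides the shell and the picture viewer there is one more tool, called after "Emit:" as name(argument=value, ...) on one line, values as JSON. send_rows: Moves the arm, as the interface text tells. Shift numbers are shares of 150 mm and turn numbers shares of 90 degrees, none past 1 either way. Its arguments: {"type":"object","properties":{"moves":{"type":"array"},"newtons":{"type":"number"}},"required":["moves"]}

```bash
mkdir -p pics
cat > h.py <<'E'
import numpy as np, cv2
from plant import get_state, optics, order
from scipy.spatial.transform import Rotation as R
np.set_printoptions(precision=4,suppress=True)
def cap(n,f=None):
    c=optics.capture(n)
    if f: cv2.imwrite('pics/'+f,c['img'][:,:,::-1])
    return c
def att(c):
    a=np.array(c['attitude'],float)
    return a if a.shape==(3,3) else R.from_euler('xyz',a,degrees=True).as_matrix()
def pix(c,p):
    K=np.array(c['intrinsics']);q=att(c).T@(np.array(p)-c['origin']);return (K@(q/q[2]))[:2]
def onz(c,uv,z):
    K=np.array(c['intrinsics']);d=att(c)@np.linalg.inv(K)@np.array([*uv,1.]);o=np.array(c['origin']);return o+d*(z-o[2])/d[2]
E
python3 - <<'E'
from h import *
s=get_state();print({k:np.round(v,3) for k,v in s.items()})
for n in ['scene','top']:
    c=cap(n,n+'0.png');print(n,c['origin'],c['attitude'],c['intrinsics'])
    for t in ['easel','board','board_hinge','board_edge','strip','block','block_foot','block_top','mug','bowl','jar']:
        for d in optics.look_for(n,t): print(t,np.round(d['location'],3),round(d['p'],2),pix(c,d['location']).round())
E
```

```text
{'time_s': np.float64(0.0), 'joints': array([-52.134,  20.591,   0.633,  -0.02 , -70.135, -16.505]), 'qd': array([-0.042, -0.032, -0.046, -0.011,  0.031, -0.114]), 'joint_torque': array([ -0.001, -58.272,  29.305,   6.997,   0.007,  -0.   ]), 'tcp_pos': array([ 0.246, -0.628,  0.226]), 'eef_rot': array([ 179.905,   -0.009, -158.646]), 'contact_force': array([ 0.565, -1.054,  0.398]), 'moment': array([ 0.003,  0.053, -0.019]), 'gripper_force': np.float64(0.0), 'gripper_width': np.float64(0.088)}
scene [ 1.0709 -0.3116  0.7384] [-140.9493    0.1302   67.101 ] [[405.9307   0.     274.1915]
 [  0.     405.9307 207.8419]
 [  0.       0.       1.    ]]
easel [ 0.573 -0.156  0.055] 0.78 [251. 221.]
board [ 0.576 -0.14   0.061] 0.69 [259. 218.]
board_hinge [ 0.572 -0.131  0.054] 0.96 [262. 217.]
board_edge [ 0.574 -0.136  0.062] 0.75 [260. 216.]
strip [ 0.678 -0.117  0.012] 0.58 [288. 264.]
strip [ 0.412 -0.372  0.06 ] 0.26 [133. 196.]
block [0.575 0.14  0.084] 0.9 [375. 172.]
block [0.819 0.088 0.12 ] 0.82 [427. 257.]
block [0.406 0.093 0.062] 0.65 [321. 139.]
block [ 0.57  -0.134  0.054] 0
[... 909 characters left out ...]
4.]
block [0.559 0.153 0.084] 0.69 [171. 222.]
block [ 0.548 -0.153  0.054] 0.43 [294. 225.]
block [ 0.549 -0.133  0.058] 0.19 [286. 225.]
block_foot [0.784 0.097 0.118] 0.94 [191. 129.]
block_foot [0.562 0.151 0.086] 0.7 [172. 221.]
block_foot [0.379 0.094 0.062] 0.58 [197. 293.]
block_top [0.558 0.157 0.085] 0.71 [170. 223.]
block_top [0.781 0.096 0.116] 0.66 [191. 131.]
block_top [0.383 0.096 0.064] 0.59 [196. 292.]
block_top [ 0.549 -0.133  0.062] 0.59 [286. 225.]
block_top [ 0.546 -0.151  0.055] 0.17 [293. 226.]
mug [ 0.391 -0.387  0.037] 0.85 [385. 285.]
bowl [ 0.544 -0.445  0.022] 0.85 [404. 226.]
bowl [ 0.55  -0.135  0.06 ] 0.42 [287. 224.]
jar [ 0.658 -0.369  0.101] 0.89 [381. 179.]
```

View pics/scene0.png

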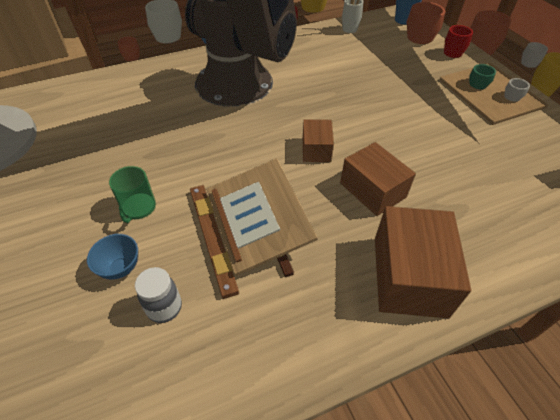

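View pics/top0.png

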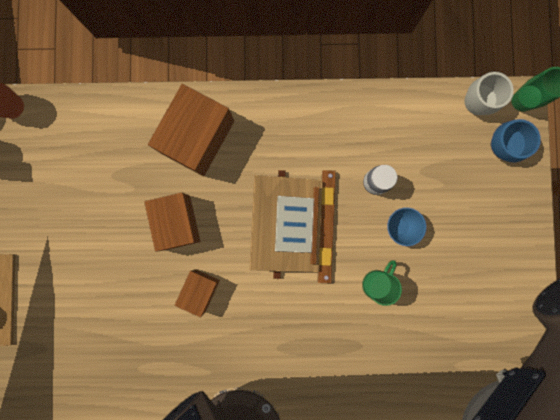

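The top view shows three blocks: big at (190,130), medium at (171,222) and small at (197,293). The medium top measures about 41x52 px at 402 px/m, which is 100x130 mm, so it is the one meant. The board is at (286,225), the hinge rail at (327,227), and the strip ends at (282,173) and (278,275). The scene view has the big block at (420,260), medium at (377,175) and small at (318,140). I'll take close crops to measure.

Run:
```python
import cv2
a=cv2.imread('pics/top0.png')[165:285,140:340];cv2.imwrite('pics/topc.png',cv2.resize(a,None,fx=4,fy=4,interpolation=cv2.INTER_CUBIC))
a=cv2.imread('pics/scene0.png')[130:310,180:420];cv2.imwrite('pics/scenec.png',cv2.resize(a,None,fx=3.33333,fy=3.3333333,interpolation=cv2.INTER_CUBIC))
```

```text
(no output)
```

View pics/topc.png

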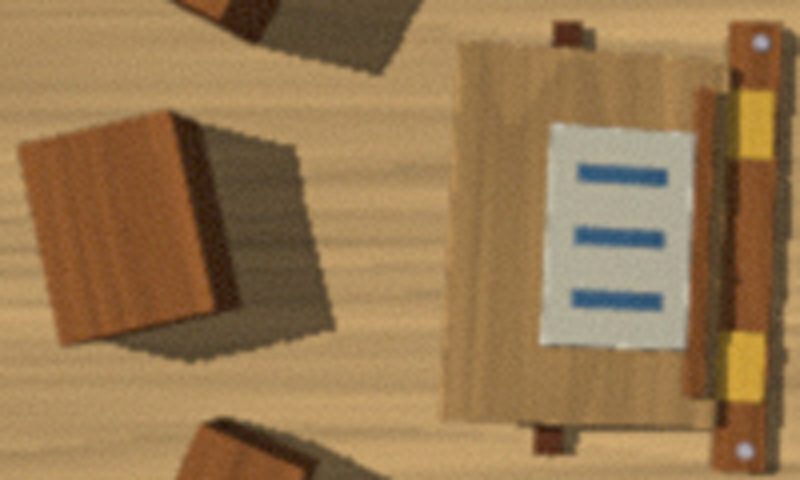

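View pics/scenec.png

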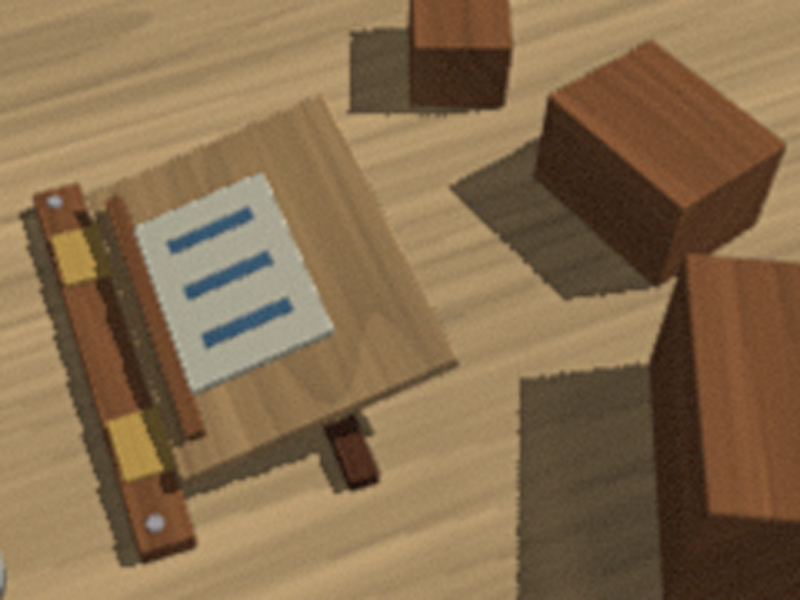

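The crops confirm the choice: the block is lying with its short side toward the board, and its top corners in the top crop are (18,147), (170,112), (215,310) and (62,346). The board's free edge runs (458,42) to (443,420), and the rail screws are at (761,42) and (745,451). Next I'll triangulate these.

Run:
```python
from h import *
T=cap('top');S=cap('scene')
def P(c):
    M=np.hstack([att(c).T,(-att(c).T@np.array(c['origin']))[:,None]]);return np.array(c['intrinsics'])@M
def tri(t,s):
    t=np.array(t)/4+[140,165]-.375;s=np.array(s)/3.33333+[180,130]-.35
    X=cv2.triangulatePoints(P(T),P(S),t.reshape(2,1).astype(float),s.reshape(2,1).astype(float)).ravel();X=X[:3]/X[3]
    return X,np.abs(pix(T,X)-t).max()
D=dict(edgeA=((458,42),(456,362)),edgeB=((443,420),(320,96)),s1=((761,42),(155,522)),s2=((745,451),(55,202)),
b2=((170,112),(685,207)),b3=((215,310),(548,97)),b4=((62,346),(652,42)),b1=((18,147),(783,147)),
stA=((555,22),(377,480)),stA2=((582,22),(350,488)),tile1=((552,124),(332,326)),tile2=((541,345),(264,175)))
for k,v in D.items():
    X,e=tri(*v);D[k]=X;print(k,X,e.round(2))
for u in [(534,455),(562,455),(555,22),(582,22)]: print(onz(T,np.array(u)/4+[140,165]-.375,.014))
d=D['s1']-D['s2'];print('rail len dir',d,np.degrees(np.arctan2(d[1],d[0])))
d=D['edgeA']-D['edgeB'];print('edge',d,np.linalg.norm(d),np.degrees(np.arctan2(d[1],d[0])))
for a,b in ['23','34','41','12']:
    d=D['b'+b]-D['b'+a];print('blk',a,b,np.linalg.norm(d),np.degrees(np.arctan2(d[1],d[0])))
```

```text
edgeA [ 0.6762 -0.0541  0.0701] 0.27
edgeB [ 0.438  -0.0423  0.0739] 0.01
s1 [ 0.6809 -0.2512  0.0223] 0.04
s2 [ 0.4112 -0.2356  0.0192] 0.15
b2 [0.6333 0.1278 0.0846] 0.53
b3 [0.5086 0.0989 0.0822] 0.09
b4 [0.4876 0.1951 0.0817] 0.27
b1 [0.6116 0.2223 0.0812] 0.3
stA [ 0.6985 -0.1146  0.0068] 0.07
stA2 [ 0.6981 -0.1327  0.0086] 0.03
tile1 [ 0.6232 -0.1128  0.0712] 0.07
tile2 [ 0.4838 -0.1034  0.0639] 0.19
[ 0.4095 -0.0973  0.014 ]
[ 0.4093 -0.1158  0.014 ]
[ 0.6975 -0.1145  0.014 ]
[ 0.6972 -0.1326  0.014 ]
rail len dir [ 0.2697 -0.0156  0.003 ] -3.3126928243756453
edge [ 0.2381 -0.0118 -0.0038] 0.23845586335349409 -2.835855071399604
blk 2 3 0.12807021117615836 -166.9709270644554
blk 3 4 0.09843757214493595 102.31643116018553
blk 4 1 0.12700022448613732 12.344489891068607
blk 1 2 0.09697259935966342 -77.06949948440548
```

Everything fits: the block measures 99x128x83 mm, and the strip face is 115 mm from the hinge. The easel's y axis lies at about -3.2°, the hinge middle is at about (0.547, -0.221), and the board starts at about 12°. Look-alikes in the top view are the big block (190,130) and the small one (197,293), and I chose (171,222).

Plan: keep the tool's x along the easel's x with the fingers open, and raise the board by pushing inward and upward on its free edge.

```bash
cat >> h.py <<'E'
A=np.radians(-3.2);EY=np.array([np.cos(A),np.sin(A),0]);EX=np.array([np.sin(A),-np.cos(A),0]);H=np.array([.5474,-.2213,0])
def e2w(x,y,z): return H+x*EX+y*EY+np.array([0,0,z])
def w2e(p): d=np.array(p)-H;return np.array([d@EX,d@EY,p[2]])
def go(x,y,z):
    s=get_state();Rt=R.from_euler('xyz',s['eef_rot'],degrees=True).as_matrix()
    print('t',round(float(s['time_s']),2),'easel tcp',w2e(s['tcp_pos']),'F',np.array([s['contact_force']@EX,s['contact_force']@EY,s['contact_force'][2]]),'yaw',s['eef_rot'],'r',np.hypot(*s['tcp_pos'][:2]))
    print('slide',Rt.T@(e2w(x,y,z)-s['tcp_pos'])/.15,'turn to -93.2:',-((-93.2-s['eef_rot'][2]+180)%360-180)/90)
E
python3 -c "
from h import *
go(-.236,0,.227)"
```

```text
t 1.3 easel tcp [ 0.4235 -0.2784  0.2266] F [-0.3351 -0.2415  0.1073] yaw [-179.9987   -0.0005 -158.6386] r 0.6749769252801605
slide [-3.5155  3.2276 -0.0029] turn to -93.2: -0.7270950970184344
```

Emit:
send_rows(moves=[{"slide": [-0.2,0.18,0],"turn": -0.08,"gripper": 1},{"slide": [-0.4,0.36,0],"turn": -0.16,"gripper": 1},{"slide": [-0.6,0.54,0],"turn": -0.24,"gripper": 1},{"slide": [-0.8,0.72,0],"turn": -0.32,"gripper": 1},{"slide": [-1,0.9,0],"turn": -0.39,"gripper": 1}])

```text
time_s: 1.72
tcp_pos: [0.3367, -0.4467, 0.2266]
eef_rot: [-180.0, -0.0, -123.2]
contact_force: [1.6, 0.6, 0.0]
gripper_width: 0.0875
gripper_force: 0.0
```

```bash
python3 -c "
from h import *
go(-.236,0,.227)"
```

```text
t 1.72 easel tcp [ 0.2368 -0.1978  0.2266] F [-0.6857  1.5442  0.0406] yaw [-179.9827   -0.0015 -123.2056] r 0.5593969784618097
slide [-3.389   0.4345 -0.0029] turn to -93.2: -0.3333960585627791
```

Emit:
send_rows(moves=[{"slide": [-0.2,0.05,0],"turn": -0.07,"gripper": 1},{"slide": [-0.4,0.1,0],"turn": -0.14,"gripper": 1},{"slide": [-0.6,0.14,0],"turn": -0.21,"gripper": 1},{"slide": [-0.8,0.18,0],"turn": -0.27,"gripper": 1},{"slide": [-1,0.22,0],"turn": -0.3335,"gripper": 1}])

```text
time_s: 2.13
tcp_pos: [0.3921, -0.3036, 0.2269]
eef_rot: [-180.0, -0.0, -93.3]
contact_force: [-0.0, 0.3, 0.2]
gripper_width: 0.0877
gripper_force: 0.0
```

```bash
python3 -c "
from h import *
go(-.236,0,.227)"
```

```text
t 2.13 easel tcp [ 0.0908 -0.1505  0.2269] F [-0.2812 -0.031   0.2086] yaw [-179.9587   -0.0115  -93.252 ] r 0.4958679835239751
slide [-2.1798 -1.0013 -0.0005] turn to -93.2: -0.0005780993728074514
```

Emit:
send_rows(moves=[{"slide": [-0.2,-0.1,0],"turn": 0,"gripper": 1},{"slide": [-0.4,-0.2,0],"turn": 0,"gripper": 1},{"slide": [-0.6,-0.3,0],"turn": 0,"gripper": 1},{"slide": [-0.8,-0.4,0],"turn": 0,"gripper": 1},{"slide": [-1,-0.5,0],"turn": 0,"gripper": 1}])

```text
time_s: 2.55
tcp_pos: [0.4764, -0.1583, 0.227]
eef_rot: [-179.9, 0.0, -93.5]
contact_force: [1.2, -0.8, -0.8]
gripper_width: 0.0878
gripper_force: 0.0
```

Emit:
send_rows(moves=[{"slide": [-0.2,-0.1,0],"turn": 0,"gripper": 1},{"slide": [-0.4,-0.2,0],"turn": 0,"gripper": 1},{"slide": [-0.6,-0.3,0],"turn": 0,"gripper": 1},{"slide": [-0.8,-0.4,0],"turn": 0,"gripper": 1},{"slide": [-1,-0.5,0],"turn": 0,"gripper": 1}])

```text
time_s: 2.97
tcp_pos: [0.5605, -0.0131, 0.2269]
eef_rot: [-180.0, 0.0, -93.5]
contact_force: [0.6, -0.8, -0.2]
gripper_width: 0.0877
gripper_force: 0.0
```

Emit:
send_rows(moves=[{"slide": [-0.18,0,0.1],"turn": 0,"gripper": 1},{"slide": [-0.18,0,0.35],"turn": 0,"gripper": 1},{"slide": [-0.18,0,0.6],"turn": 0,"gripper": 1},{"slide": [-0.18,0,0.8],"turn": 0,"gripper": 1},{"slide": [-0.18,0,0.95],"turn": 0,"gripper": 1}])

```text
time_s: 3.38
tcp_pos: [0.5602, 0.0122, 0.0814]
eef_rot: [179.9, -0.0, -93.5]
contact_force: [-0.1, 0.7, -0.7]
gripper_width: 0.0876
gripper_force: 0.0
```

```bash
python3 -c "
from h import *
go(-.195,0,.045)"
```

```text
t 3.38 easel tcp [-0.2338 -0.0002  0.0814] F [-0.699  -0.1722 -0.6538] yaw [179.8654  -0.0344 -93.5105] r 0.5603642648462918
slide [ 0.2588 -0.0035  0.2431] turn to -93.2: -0.0034497303998102147
```

Emit:
send_rows(moves=[{"slide": [0,0,0.15],"turn": -0.003,"gripper": 1},{"slide": [0,0,0.3],"turn": -0.003,"gripper": 1},{"slide": [0.15,0,0.3],"turn": -0.003,"gripper": 1},{"slide": [0.24,0,0.3],"turn": -0.003,"gripper": 1},{"slide": [0.28,0,0.3],"turn": -0.003,"gripper": 1}])

```text
time_s: 3.8
tcp_pos: [0.5588, -0.0312, 0.0391]
eef_rot: [180.0, -0.0, -93.3]
contact_force: [0.0, 0.1, -0.1]
gripper_width: 0.0877
gripper_force: 0.0
```

Emit:
send_rows(moves=[{"slide": [0.01,0,0],"turn": 0,"gripper": 1},{"slide": [0.02,0,0],"turn": 0,"gripper": 1},{"slide": [0.03,0,0],"turn": 0,"gripper": 1},{"slide": [0.04,0,0],"turn": 0,"gripper": 1},{"slide": [0.05,0,0],"turn": 0,"gripper": 1}])

```text
time_s: 4.22
tcp_pos: [0.5596, -0.0345, 0.0398]
eef_rot: [-179.8, 0.2, -93.3]
contact_force: [-4.5, 24.6, 4.7]
gripper_width: 0.0876
gripper_force: 12.8
```

```bash
python3 -c "
from h import *
go(-.185,0,.035)"
```

```text
t 4.22 easel tcp [-0.1872  0.0018  0.0398] F [-24.2694  -5.9075   4.6559] yaw [-179.8381    0.2101  -93.2862] r 0.560670805264382
slide [0.0149 0.0118 0.0322] turn to -93.2: -0.0009580934422647008
```

Emit:
send_rows(moves=[{"slide": [0.01,0,-0.03],"turn": 0,"gripper": 1},{"slide": [0.02,0,-0.06],"turn": 0,"gripper": 1},{"slide": [0.03,0,-0.09],"turn": 0,"gripper": 1},{"slide": [0.04,0,-0.125],"turn": 0,"gripper": 1},{"slide": [0.05,0,-0.16],"turn": 0,"gripper": 1}])

```text
time_s: 4.63
tcp_pos: [0.5591, -0.0417, 0.0637]
eef_rot: [-179.9, 0.2, -93.2]
contact_force: [-0.4, 10.5, -1.3]
gripper_width: 0.0874
gripper_force: 6.6
```

```bash
python3 -c "
from h import *
go(-.18,0,.06)
c=cap('scene','lift1.png')
for t in ['board','board_edge']:
  for d in optics.look_for('scene',t)[:1]: print(t,w2e(d['location']),d['p'])
a=cv2.imread('pics/lift1.png')[60:340,140:460];cv2.imwrite('pics/lift1.png',cv2.resize(a,None,fx=2,fy=2))"
```

```text
t 4.63 easel tcp [-0.1799  0.0017  0.0637] F [-10.4703  -0.9992  -1.2985] yaw [-179.8643    0.19    -93.2259] r 0.5606538376713821
slide [-0.0003  0.0111  0.0243] turn to -93.2: -0.00028825626324204576
board [-0.0775  0.0215  0.0727] 0.88
board_edge [-0.0808  0.0227  0.073 ] 0.84
```

View pics/lift1.png

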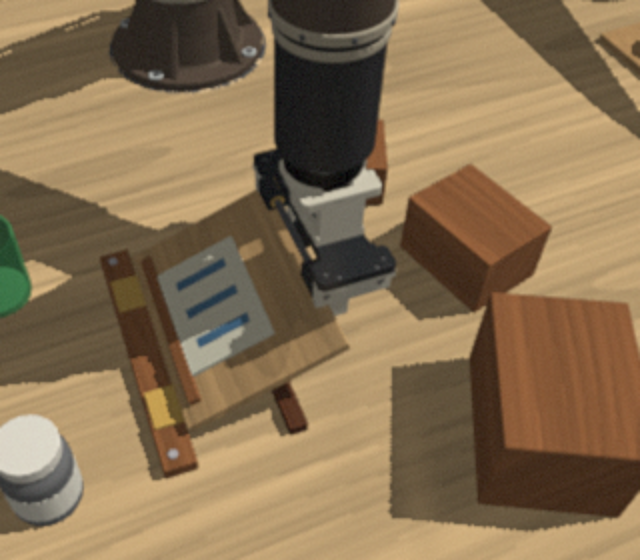

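The picture shows the board rising with the fingers on its free edge (corner at (348,347)), at about 20°. I'll carry on along the arc.

Emit:
send_rows(moves=[{"slide": [0.012,0,-0.03],"turn": 0,"gripper": 1},{"slide": [0.025,0,-0.06],"turn": 0,"gripper": 1},{"slide": [0.04,0,-0.09],"turn": 0,"gripper": 1},{"slide": [0.055,0,-0.12],"turn": 0,"gripper": 1},{"slide": [0.07,0,-0.15],"turn": 0,"gripper": 1}])

```text
time_s: 5.2
tcp_pos: [0.5584, -0.0526, 0.0863]
eef_rot: [-179.9, 0.2, -93.2]
contact_force: [0.0, 10.2, -0.6]
gripper_width: 0.0875
gripper_force: 6.5
```

Emit:
send_rows(moves=[{"slide": [0.017,0,-0.03],"turn": 0,"gripper": 1},{"slide": [0.034,0,-0.06],"turn": 0,"gripper": 1},{"slide": [0.052,0,-0.09],"turn": 0,"gripper": 1},{"slide": [0.07,0,-0.12],"turn": 0,"gripper": 1},{"slide": [0.09,0,-0.145],"turn": 0,"gripper": 1}])

```text
time_s: 5.62
tcp_pos: [0.5576, -0.0669, 0.1079]
eef_rot: [-179.9, 0.1, -93.2]
contact_force: [-0.2, 8.0, -0.1]
gripper_width: 0.0875
gripper_force: 4.8
```

```bash
python3 -c "
from h import *
go(-.14,0,.12)
print('theta',np.degrees(np.arccos(-(w2e(get_state()['tcp_pos'])[0]+.011)/.18)))"
```

```text
t 5.62 easel tcp [-0.1547  0.0015  0.1079] F [-7.9652 -0.6865 -0.1223] yaw [-179.8832    0.1189  -93.2163] r 0.5615544689993894
slide [ 0.0978  0.0099 -0.0806] turn to -93.2: -0.00018103919022678384
theta 37.03221131571827
```

Emit:
send_rows(moves=[{"slide": [0.033,0,-0.04],"turn": 0,"gripper": 1},{"slide": [0.068,0,-0.08],"turn": 0,"gripper": 1},{"slide": [0.106,0,-0.12],"turn": 0,"gripper": 1},{"slide": [0.146,0,-0.16],"turn": 0,"gripper": 1},{"slide": [0.19,0,-0.2],"turn": 0,"gripper": 1}])

```text
time_s: 6.03
tcp_pos: [0.5558, -0.0959, 0.1378]
eef_rot: [-179.9, 0.1, -93.2]
contact_force: [1.7, 3.0, -4.9]
gripper_width: 0.088
gripper_force: 2.8
```

```bash
python3 -c "
from h import *
go(-.14,0,.12)
print('theta',np.degrees(np.arccos(-(w2e(get_state()['tcp_pos'])[0]+.011)/.18)))"
```

```text
t 6.03 easel tcp [-0.1257  0.0013  0.1378] F [-3.096   1.5599 -4.9213] yaw [-179.9092    0.0869  -93.2096] r 0.5639755031248305
slide [-0.0954  0.0092  0.1187] turn to -93.2: -0.00010635692984964053
theta 50.430395413584904
```

Emit:
send_rows(moves=[{"slide": [-0.1,0,0],"turn": 0,"gripper": 1},{"slide": [-0.3,0,0],"turn": 0,"gripper": 1},{"slide": [-0.5,0,-0.1],"turn": 0,"gripper": 1},{"slide": [-0.75,0,-0.35],"turn": 0,"gripper": 1},{"slide": [-1,0,-0.6],"turn": 0,"gripper": 1}])

```text
time_s: 6.45
tcp_pos: [0.5619, 0.0375, 0.2119]
eef_rot: [179.9, -0.1, -93.3]
contact_force: [1.6, -0.7, 0.4]
gripper_width: 0.0874
gripper_force: 0.0
```

Run:
```python
from h import *
T=cap('top','t2.png')
for u in [(250,42),(178,0),(275,0)]: print(u,onz(T,np.array(u)/4+[140,165]-.375,0),w2e(onz(T,np.array(u)/4+[140,165]-.375,0)))
go(-.485,-.012,.22)
```

```text
(250, 42) [0.6888 0.0932 0.    ] [-0.3219  0.1236  0.    ]
(178, 0) [0.7183 0.1423 0.    ] [-0.3726  0.1503  0.    ]
(275, 0) [0.7174 0.0761 0.    ] [-0.3065  0.1531  0.    ]
t 6.5 easel tcp [-0.2637  0.004   0.2192] F [-4.0994  4.1199  8.0395] yaw [-179.4832    0.1149  -93.0925] r 0.567670427522496
slide [-1.4757  0.104  -0.0031] turn to -93.2: 0.0011942714330107013
```

Emit:
send_rows(moves=[{"slide": [-0.2,0.03,0],"turn": 0,"gripper": 1},{"slide": [-0.4,0.06,0],"turn": 0,"gripper": 1},{"slide": [-0.6,0.08,0],"turn": 0,"gripper": 1},{"slide": [-0.8,0.1,0],"turn": 0,"gripper": 1},{"slide": [-1,0.1,0],"turn": 0,"gripper": 1}])

```text
time_s: 6.92
tcp_pos: [0.5557, 0.1886, 0.2121]
eef_rot: [-180.0, 0.0, -93.2]
contact_force: [1.9, -0.2, -0.6]
gripper_width: 0.0877
gripper_force: 0.0
```

Emit:
send_rows(moves=[{"slide": [-0.2,0,0],"turn": 0,"gripper": 1},{"slide": [-0.4,0,0],"turn": 0,"gripper": 1},{"slide": [-0.48,0,0.2],"turn": 0,"gripper": 1},{"slide": [-0.48,0,0.45],"turn": 0,"gripper": 1},{"slide": [-0.48,0,0.7],"turn": 0,"gripper": 1}])

```text
time_s: 7.33
tcp_pos: [0.5608, 0.2608, 0.1064]
eef_rot: [-179.9, 0.1, -93.1]
contact_force: [-0.1, 0.4, -2.1]
gripper_width: 0.0876
gripper_force: 0.0
```

```bash
python3 -c "
from h import *
go(-.47,-.012,.03)"
```

```text
t 7.33 easel tcp [-0.4821 -0.0136  0.1064] F [-0.3851 -0.1274 -2.0655] yaw [-179.8573    0.1294  -93.1365] r 0.6184636032759315
slide [ 0.0821 -0.0091  0.5088] turn to -93.2: 0.0007055923624496548
```

Emit:
send_rows(moves=[{"slide": [0,0,0.2],"turn": 0,"gripper": 1},{"slide": [0,0,0.4],"turn": 0,"gripper": 1},{"slide": [0,0,0.51],"turn": 0,"gripper": 1},{"slide": [0.05,0,0.51],"turn": 0,"gripper": 1},{"slide": [0.12,0,0.51],"turn": 0,"gripper": 1}])

```text
time_s: 7.75
tcp_pos: [0.5592, 0.2408, 0.0295]
eef_rot: [180.0, -0.1, -93.2]
contact_force: [0.6, -0.4, 0.1]
gripper_width: 0.0876
gripper_force: 0.0
```

Emit:
send_rows(moves=[{"slide": [0.06,0,0],"turn": 0,"gripper": 1},{"slide": [0.12,0,0],"turn": 0,"gripper": 1},{"slide": [0.18,0,0],"turn": 0,"gripper": 1},{"slide": [0.24,0,0],"turn": 0,"gripper": 1},{"slide": [0.3,0,0],"turn": 0,"gripper": 1}])

```text
time_s: 8.17
tcp_pos: [0.558, 0.196, 0.0313]
eef_rot: [-179.8, 0.1, -93.2]
contact_force: [1.9, 3.2, 1.5]
gripper_width: 0.0873
gripper_force: 1.5
```

```bash
python3 -c "
from h import *
go(-.42,-.012,.03)
c=cap('top','p1.png')
for d in optics.look_for('top','block'): print(w2e(d['location']),d['p'])
a=cv2.imread('pics/p1.png')[165:285,140:340];cv2.imwrite('pics/p1.png',cv2.resize(a,None,fx=4,fy=4,interpolation=2))"
```

```text
t 8.17 easel tcp [-0.4172 -0.0127  0.0313] F [-3.2984  1.6903  1.4696] yaw [-179.8307    0.1276  -93.2394] r 0.5914290743693519
slide [-0.0184 -0.0046  0.0088] turn to -93.2: -0.00043763849826348176
[-0.3316  0.217   0.1189] 0.88
[-0.3395 -0.019   0.083 ] 0.78
[-0.3124 -0.1851  0.0651] 0.71
[0.2267 0.0064 0.0217] 0.59
```

View pics/p1.png

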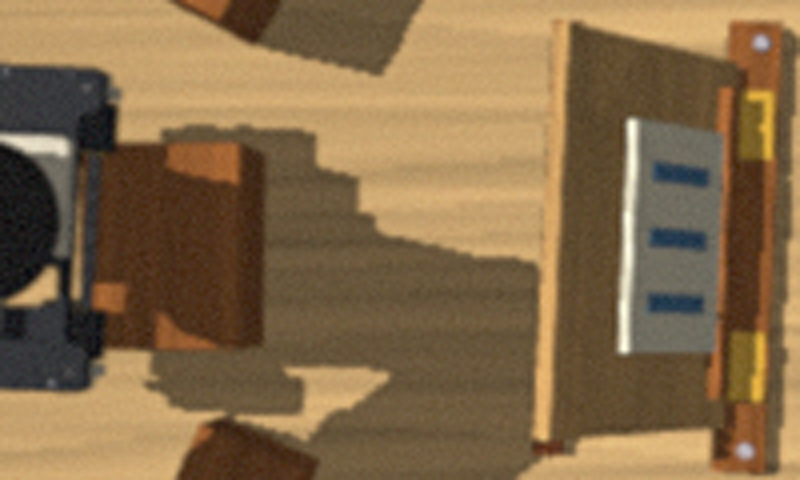

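The block now sits flush against the fingers: its top +x edge runs about (240,144) to (237,346), and the board stands steep with its edge from (555,22) to (537,440). I'll compute the lateral position.

Run:
```python
from h import *
T=cap('top')
for u,z in [((240,144),.085),((237,346),.085),((264,150),0),((262,347),0),((555,22),.16),((537,440),.16),((574,22),.168)]: print(u,w2e(onz(T,np.array(u)/4+[140,165]-.375,z)))
```

```text
(240, 144) [-0.3069  0.0474  0.085 ]
(237, 346) [-0.3018 -0.0783  0.085 ]
(264, 150) [-0.3084  0.0505  0.    ]
(262, 347) [-0.3025 -0.0823  0.    ]
(555, 22) [-0.1118  0.1206  0.16  ]
(537, 440) [-0.1115 -0.1207  0.16  ]
(574, 22) [-0.1007  0.1197  0.168 ]
```

Emit:
send_rows(moves=[{"slide": [0.08,-0.004,0],"turn": 0,"gripper": 1},{"slide": [0.16,-0.015,0],"turn": 0,"gripper": 1},{"slide": [0.24,-0.027,0],"turn": 0,"gripper": 1},{"slide": [0.32,-0.038,0],"turn": 0,"gripper": 1},{"slide": [0.4,-0.05,0],"turn": 0,"gripper": 1}])

```text
time_s: 8.73
tcp_pos: [0.561, 0.1352, 0.0298]
eef_rot: [-180.0, 0.0, -93.2]
contact_force: [-1.4, 5.4, 3.0]
gripper_width: 0.0875
gripper_force: 2.4
```

Emit:
send_rows(moves=[{"slide": [0.08,-0.012,0],"turn": 0,"gripper": 1},{"slide": [0.16,-0.024,0],"turn": 0,"gripper": 1},{"slide": [0.24,-0.036,0],"turn": 0,"gripper": 1},{"slide": [0.32,-0.048,0],"turn": 0,"gripper": 1},{"slide": [0.4,-0.06,0],"turn": 0,"gripper": 1}])

```text
time_s: 9.15
tcp_pos: [0.5665, 0.0741, 0.0298]
eef_rot: [180.0, 0.0, -93.3]
contact_force: [-0.8, 6.1, 3.9]
gripper_width: 0.088
gripper_force: 2.6
```

```bash
python3 -c "
from h import *
go(-.225,0,.03)
c=cap('top','p2.png')
for d in optics.look_for('top','block'): print(w2e(d['location']),d['p'])
a=cv2.imread('pics/p2.png')[165:285,140:340];cv2.imwrite('pics/p2.png',cv2.resize(a,None,fx=4,fy=4,interpolation=2))"
```

```text
t 9.15 easel tcp [-0.296   0.0026  0.0298] F [-6.0615 -1.0929  3.8866] yaw [179.9982   0.0033 -93.2745] r 0.5713304860530307
slide [ 0.4735  0.0166 -0.0014] turn to -93.2: -0.0008277421668402161
[-0.3319  0.2148  0.1161] 0.94
[-0.2235 -0.0027  0.0849] 0.79
[-0.3108 -0.1869  0.0598] 0.58
[0.1407 0.1186 0.0987] 0.46
```

View pics/p2.png

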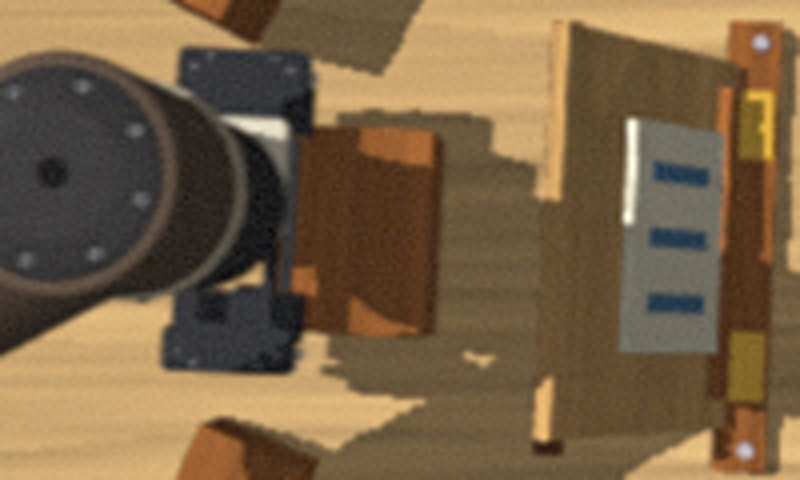

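The block is square and nearly centred, with its front edge from (440,130) to (433,332). I'll push on to the strip and slow down near it.

Emit:
send_rows(moves=[{"slide": [0.08,-0.007,0],"turn": 0,"gripper": 1},{"slide": [0.16,-0.014,0],"turn": 0,"gripper": 1},{"slide": [0.24,-0.021,0],"turn": 0,"gripper": 1},{"slide": [0.32,-0.03,0],"turn": 0,"gripper": 1},{"slide": [0.39,-0.035,0],"turn": 0,"gripper": 1}])

```text
time_s: 9.67
tcp_pos: [0.568, 0.0153, 0.0294]
eef_rot: [180.0, -0.0, -93.3]
contact_force: [-0.5, 2.8, -1.4]
gripper_width: 0.0877
gripper_force: 1.2
```

Emit:
send_rows(moves=[{"slide": [0.015,0,0],"turn": 0,"gripper": 1},{"slide": [0.03,0,0],"turn": 0,"gripper": 1},{"slide": [0.045,0,0],"turn": 0,"gripper": 1},{"slide": [0.06,0,0],"turn": 0,"gripper": 1},{"slide": [0.07,0,0],"turn": 0,"gripper": 1}])

```text
time_s: 10.08
tcp_pos: [0.5679, 0.0066, 0.0298]
eef_rot: [-180.0, 0.0, -93.3]
contact_force: [-1.5, 11.9, 4.1]
gripper_width: 0.0872
gripper_force: 5.7
```

```bash
python3 -c "
from h import *
go(-.225,0,.03)"
```

```text
t 10.08 easel tcp [-0.2287  0.0077  0.0298] F [-11.7778  -2.1564   4.104 ] yaw [-179.9838    0.0264  -93.2546] r 0.5679217997526703
slide [ 0.0245  0.0515 -0.0015] turn to -93.2: -0.0006064471443608
```

Force has risen to 12 N, so the block is touching the strip. A slight extra push will seat it squarely.

Emit:
send_rows(moves=[{"slide": [0.008,0,0],"turn": 0,"gripper": 1},{"slide": [0.015,0,0],"turn": 0,"gripper": 1},{"slide": [0.02,0,0],"turn": 0,"gripper": 1},{"slide": [0.02,0,0],"turn": 0,"gripper": 1},{"slide": [0.02,0,0],"turn": 0,"gripper": 1}])

```text
time_s: 10.5
tcp_pos: [0.568, 0.0063, 0.0303]
eef_rot: [-179.9, 0.2, -93.3]
contact_force: [-4.8, 19.1, 4.1]
gripper_width: 0.0876
gripper_force: 9.3
```

```bash
python3 -c "
from h import *
go(-.225,0,.03)
c=cap('top','p3.png')
for d in optics.look_for('top','block'): print(w2e(d['location']),d['p'])
a=cv2.imread('pics/p3.png')[165:285,200:340];cv2.imwrite('pics/p3.png',cv2.resize(a,None,fx=5,fy=5,interpolation=2))"
```

```text
t 10.5 easel tcp [-0.2284  0.0078  0.0303] F [-18.8177  -5.8323   4.1434] yaw [-179.9221    0.1982  -93.2981] r 0.5680121963187138
slide [0.0228 0.0522 0.0018] turn to -93.2: -0.001090038071129129
[-0.3087 -0.184   0.0623] 0.98
[-0.1555  0.0009  0.0837] 0.67
[-0.3305  0.2161  0.1164] 0.64
[-0.0588 -0.0032  0.1192] 0.61
```

View pics/p3.png

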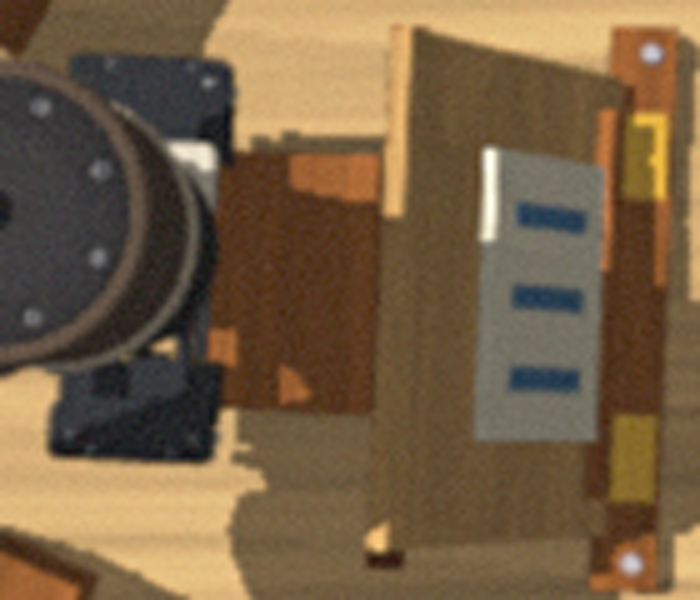

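The block's side edges at rows 152 and 412 are centred against the board, whose edge ends are at rows 25 and 555. It is seated against the strip at 19 N. Next: retreat, lift and move over the board.

Emit:
send_rows(moves=[{"slide": [-0.06,0,0],"turn": 0,"gripper": 1},{"slide": [-0.2,0,0],"turn": 0,"gripper": 1},{"slide": [-0.3,0,-0.25],"turn": 0,"gripper": 1},{"slide": [-0.3,0.02,-0.5],"turn": 0,"gripper": 1},{"slide": [-0.3,0.05,-0.75],"turn": 0,"gripper": 1}])

```text
time_s: 11.02
tcp_pos: [0.5624, 0.0491, 0.1432]
eef_rot: [179.9, -0.1, -93.1]
contact_force: [0.8, 0.5, 0.2]
gripper_width: 0.0877
gripper_force: 0.0
```

Emit:
send_rows(moves=[{"slide": [0,0,-0.25],"turn": 0,"gripper": 1},{"slide": [0.2,0,-0.5],"turn": 0,"gripper": 1},{"slide": [0.45,0,-0.5],"turn": 0,"gripper": 1},{"slide": [0.7,0,-0.5],"turn": 0,"gripper": 1},{"slide": [0.95,0,-0.5],"turn": 0,"gripper": 1}])

```text
time_s: 11.43
tcp_pos: [0.5546, -0.0949, 0.2188]
eef_rot: [-179.9, -0.0, -93.2]
contact_force: [1.1, 0.4, -1.1]
gripper_width: 0.0877
gripper_force: 0.0
```

```bash
python3 -c "
from h import *
go(-.0855,0,.168)"
```

```text
t 11.43 easel tcp [-0.1266  0.0001  0.2188] F [-0.4153  1.074  -1.0695] yaw [-179.8652   -0.0073  -93.1583] r 0.5626152618792494
slide [0.2739 0.0016 0.3386] turn to -93.2: 0.0004627966261971829
```

Emit:
send_rows(moves=[{"slide": [0.15,0,0],"turn": 0,"gripper": 1},{"slide": [0.27,0,0],"turn": 0,"gripper": 1},{"slide": [0.27,0,0.15],"turn": 0,"gripper": 1},{"slide": [0.27,0,0.28],"turn": 0,"gripper": 1},{"slide": [0.27,0,0.34],"turn": 0,"gripper": 1}])

```text
time_s: 11.85
tcp_pos: [0.5507, -0.1347, 0.1641]
eef_rot: [179.8, -0.0, -93.3]
contact_force: [-0.6, 0.3, 0.3]
gripper_width: 0.0875
gripper_force: 0.0
```

Emit:
send_rows(moves=[{"slide": [0,0,0.02],"turn": 0,"gripper": 1},{"slide": [0,0,0.05],"turn": 0,"gripper": 1},{"slide": [-0.01,0,0.08],"turn": 0,"gripper": 1},{"slide": [-0.03,0,0.1],"turn": 0,"gripper": 1},{"slide": [-0.05,0,0.12],"turn": 0,"gripper": 1}])

```text
time_s: 12.27
tcp_pos: [0.5537, -0.1263, 0.1492]
eef_rot: [-179.9, -0.0, -93.2]
contact_force: [0.2, -1.0, 3.5]
gripper_width: 0.0875
gripper_force: 1.8
```

```bash
python3 -c "
from h import *
go(-.1092,0,.1373)"
```

```text
t 12.27 easel tcp [-0.0952  0.001   0.1492] F [1.0284 0.2403 3.537 ] yaw [-179.8651   -0.0083  -93.2297] r 0.5679452364337175
slide [-0.0936  0.0069  0.0793] turn to -93.2: -0.00033052014884889203
```

Contact, with the board moving down at about 3.5 N. I'll follow the arc.

Emit:
send_rows(moves=[{"slide": [-0.02,0,0.02],"turn": 0,"gripper": 1},{"slide": [-0.04,0,0.04],"turn": 0,"gripper": 1},{"slide": [-0.06,0,0.06],"turn": 0,"gripper": 1},{"slide": [-0.08,0,0.08],"turn": 0,"gripper": 1},{"slide": [-0.1,0,0.1],"turn": 0,"gripper": 1}])

```text
time_s: 12.68
tcp_pos: [0.5539, -0.1112, 0.1331]
eef_rot: [-180.0, 0.0, -93.2]
contact_force: [0.7, -0.9, 3.5]
gripper_width: 0.0879
gripper_force: 1.7
```

Emit:
send_rows(moves=[{"slide": [-0.015,0,0.02],"turn": 0,"gripper": 1},{"slide": [-0.03,0,0.04],"turn": 0,"gripper": 1},{"slide": [-0.045,0,0.06],"turn": 0,"gripper": 1},{"slide": [-0.06,0,0.075],"turn": 0,"gripper": 1},{"slide": [-0.075,0,0.09],"turn": 0,"gripper": 1}])

```text
time_s: 13.1
tcp_pos: [0.554, -0.1005, 0.1192]
eef_rot: [180.0, -0.0, -93.3]
contact_force: [2.4, -2.7, 1.6]
gripper_width: 0.0879
gripper_force: 1.4
```

```bash
python3 -c "
from h import *
go(-.1295,0,.1117)"
```

```text
t 13.1 easel tcp [-0.121  -0.0002  0.1192] F [2.5206 2.5262 1.5537] yaw [179.963   -0.0207 -93.2587] r 0.5629947487745709
slide [-0.0566 -0.0013  0.0503] turn to -93.2: -0.0006520249991694982
```

Emit:
send_rows(moves=[{"slide": [-0.01,0,0.01],"turn": 0,"gripper": 1},{"slide": [-0.02,0,0.02],"turn": 0,"gripper": 1},{"slide": [-0.03,0,0.03],"turn": 0,"gripper": 1},{"slide": [-0.04,0,0.04],"turn": 0,"gripper": 1},{"slide": [-0.045,0,0.05],"turn": 0,"gripper": 1}])

```text
time_s: 13.52
tcp_pos: [0.5541, -0.0937, 0.1119]
eef_rot: [179.9, -0.0, -93.3]
contact_force: [-0.3, -2.8, 2.1]
gripper_width: 0.0879
gripper_force: 1.4
```

```bash
python3 -c "
from h import *
go(-.1295,0,.1117)"
```

```text
t 13.52 easel tcp [-0.1278 -0.0005  0.1119] F [ 2.8257 -0.1095  2.1215] yaw [179.9444  -0.0054 -93.2669] r 0.5619349666223042
slide [-0.0113 -0.0031  0.0012] turn to -93.2: -0.0007429463312039135
```

Not on the block yet. From here I'll press in 1 mm steps and watch the force.

Emit:
send_rows(moves=[{"slide": [0,0,0.006],"turn": 0,"gripper": 1},{"slide": [0,0,0.012],"turn": 0,"gripper": 1},{"slide": [0,0,0.018],"turn": 0,"gripper": 1},{"slide": [0,0,0.02],"turn": 0,"gripper": 1},{"slide": [0,0,0.02],"turn": 0,"gripper": 1}])

```text
time_s: 13.93
tcp_pos: [0.5547, -0.0935, 0.1093]
eef_rot: [-180.0, 0.0, -93.3]
contact_force: [-0.1, 1.3, 3.2]
gripper_width: 0.0878
gripper_force: 1.2
```

```bash
python3 -c "
from h import *
go(-.1295,0,.1117)"
```

```text
t 13.93 easel tcp [-0.128   0.0001  0.1093] F [-1.3308 -0.1961  3.2148] yaw [-179.989     0.012   -93.2501] r 0.5624807593057589
slide [-0.0101  0.0007 -0.0159] turn to -93.2: -0.000556773847604101
```

Emit:
send_rows(moves=[{"slide": [0,0,0.006],"turn": 0,"gripper": 1},{"slide": [0,0,0.012],"turn": 0,"gripper": 1},{"slide": [0,0,0.018],"turn": 0,"gripper": 1},{"slide": [0,0,0.02],"turn": 0,"gripper": 1},{"slide": [0,0,0.02],"turn": 0,"gripper": 1}])

```text
time_s: 14.35
tcp_pos: [0.5551, -0.0937, 0.108]
eef_rot: [-179.9, -0.0, -93.2]
contact_force: [-4.9, 1.1, 17.3]
gripper_width: 0.0875
gripper_force: 7.0
```

```bash
python3 -c "
from h import *
go(-.1295,0,.1117)
c=cap('scene','r1.png')
a=cv2.imread('pics/r1.png')[100:300,180:440];cv2.imwrite('pics/r1.png',cv2.resize(a,None,fx=3,fy=3,interpolation=2))"
```

```text
t 14.35 easel tcp [-0.1278  0.0006  0.108 ] F [-0.8024 -4.9949 17.3248] yaw [-179.9044   -0.0116  -93.2164] r 0.5629726626784421
slide [-0.0113  0.0038 -0.0245] turn to -93.2: -0.0001820620460133821
```

View pics/r1.png

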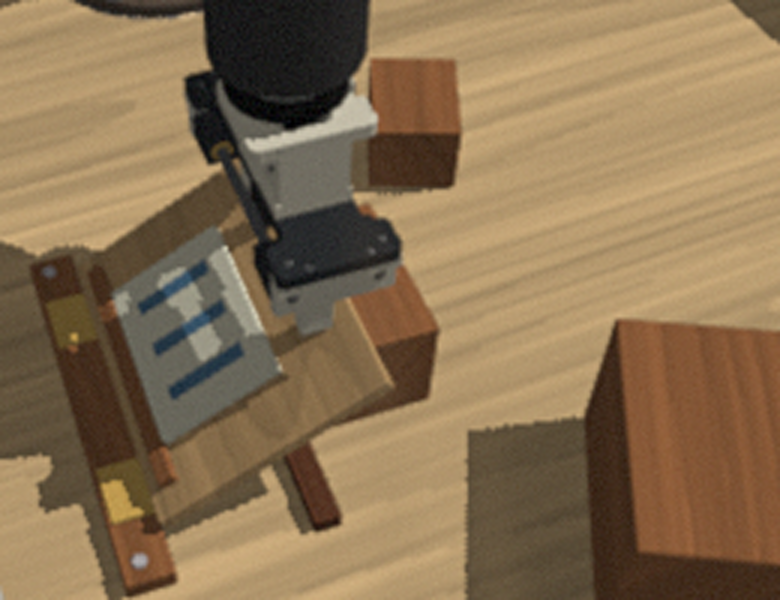

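The board now rests on the block: force jumped to 17 N, the board's corner is at (392,385), and the block behind it stands upright. Lifting off and clearing away for a final check.

Emit:
send_rows(moves=[{"slide": [0,0,-0.05],"turn": 0,"gripper": 1},{"slide": [0,0,-0.2],"turn": 0,"gripper": 1},{"slide": [0,0,-0.45],"turn": 0,"gripper": 1},{"slide": [0,0,-0.7],"turn": 0,"gripper": 1},{"slide": [0,0,-0.9],"turn": 0,"gripper": 1}])

```text
time_s: 14.82
tcp_pos: [0.5548, -0.0938, 0.2438]
eef_rot: [-179.9, -0.0, -93.2]
contact_force: [1.4, 0.1, 1.7]
gripper_width: 0.0877
gripper_force: 0.0
```

Emit:
send_rows(moves=[{"slide": [-0.25,0,0],"turn": 0,"gripper": 1},{"slide": [-0.5,0,0],"turn": 0,"gripper": 1},{"slide": [-0.75,0,0],"turn": 0,"gripper": 1},{"slide": [-1,0,0],"turn": 0,"gripper": 1},{"slide": [-1,0,0],"turn": 0,"gripper": 1}])

```text
time_s: 15.23
tcp_pos: [0.5635, 0.061, 0.241]
eef_rot: [-180.0, 0.1, -93.1]
contact_force: [0.7, -0.4, 0.2]
gripper_width: 0.0877
gripper_force: 0.0
```

Emit:
send_rows(moves=[{"slide": [-0.25,0,0],"turn": 0,"gripper": 1},{"slide": [-0.5,0,0],"turn": 0,"gripper": 1},{"slide": [-0.75,0,0],"turn": 0,"gripper": 1},{"slide": [-1,0,0],"turn": 0,"gripper": 1},{"slide": [-1,0,0],"turn": 0,"gripper": 1}])

```text
time_s: 15.65
tcp_pos: [0.5718, 0.2111, 0.2403]
eef_rot: [180.0, 0.0, -93.1]
contact_force: [-0.5, -0.7, 0.2]
gripper_width: 0.0879
gripper_force: 0.0
```

```bash
python3 -c "
from h import *
go(-.43,0,.24)
c=cap('top','f1.png');d=cap('scene','f2.png')
for n in ['top','scene']:
  for q in optics.look_for(n,'block'): print(n,w2e(q['location']),q['p'])
f=lambda n,r: cv2.resize(cv2.imread('pics/'+n)[r[0]:r[0]+100,r[1]:r[1]+133],None,fx=3,fy=3,interpolation=2)
a=f('f1.png',(170,205));b=f('f2.png',(170,215))
cv2.imwrite('pics/f.png',np.hstack([a,b]))"
```

```text
t 15.65 easel tcp [-0.4331  0.0003  0.2403] F [ 0.7668 -0.4079  0.2472] yaw [179.9839   0.0249 -93.0586] r 0.6095663509562118
slide [0.0206 0.0018 0.0017] turn to -93.2: 0.0015713389832699124
top [-0.1888  0.0035  0.0867] 0.93
top [-0.3343  0.2152  0.1177] 0.77
top [-0.3095 -0.1851  0.0634] 0.62
top [0.2207 0.0066 0.0218] 0.61
scene [-0.3229  0.2522  0.1146] 0.73
scene [-0.1941  0.0273  0.087 ] 0.69
scene [-0.3011 -0.1595  0.06  ] 0.68
```

View pics/f.png

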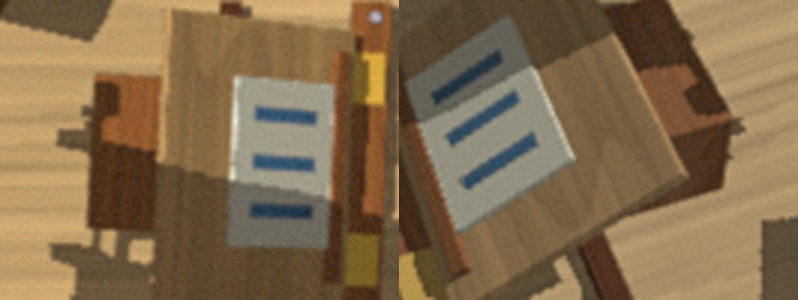

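The final picture shows the block at left, (97,73) to (88,228), parallel to the board's edge at (170,10) to (157,290). I'll check that numerically.

Run:
```python
from h import *
T=cap('top')
for u,z in [((97,73),.085),((88,228),.085),((160,76),.085),((156,232),.085),((170,10),.116),((157,290),.116)]: print(u,w2e(onz(T,np.array(u)/3+[205,170]-.33,z)))
```

```text
(97, 73) [-0.2142  0.068   0.085 ]
(88, 228) [-0.2152 -0.061   0.085 ]
(160, 76) [-0.1616  0.0678  0.085 ]
(156, 232) [-0.1588 -0.0618  0.085 ]
(170, 10) [-0.1538  0.1188  0.116 ]
(157, 290) [-0.1538 -0.107   0.116 ]
```

```bash
python3 -c "
from plant import order
print(order.close_job())"
```

```text
the job is handed in; nothing more can be done
None
```

The job is handed in at about 16 s: I raised the board to about 50°, pushed the block against the strip (square within about 0.5°, 3 mm off centre), then pressed the board down with 17 N until it rested on the block at about 28°; the pots and jar were left alone.

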